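Cover the prepped food containers

ROBOT

A 6-joint arm with a two-finger parallel gripper is mounted at the origin on the work surface. World frame = base frame: x ahead of the robot, y to its left, z up, the work surface at z = 0. Lengths are in m, angles in degrees, forces in N, time in s.
With the tool pointing down it reaches from about 0.275 to 0.875 m from the base axis. Payload 12.5 kg.
Tool frame: the origin (TCP) lies midway between the tips of the shut fingers; the grasp point (between the pads) lies 19 mm behind it; z points along the fingers, y is the direction in which the jaws open and shut (so a half turn about z gives the same grasp; the last joint's range is limited). The gripper opens to 85 mm and grips with 20 to 120 N. Pads are 22 mm wide; open, the fingers measure 114 mm over their backs; the gripper's body (76 mm by 85 mm) begins 54 mm behind the grasp point. The pads swing forward as they close: fully open they stand 13 mm farther back than shut.
Start: joints at [63.106, 20.094, 94.641, -0, 65.266, -4.847], TCP at [0.206, 0.51, 0.231] pointing down, gripper open.
Joint ranges: [-157.81, 157.81], [-45, 120.19], [0.68, 151.7], [-89.99, 269.99], [4.06, 180], [-164.3, 164.3]. Speed limits (degrees/s): [127.2, 127.2, 159.86, 180, 180, 180].

INTERFACE

Orientations are given as [roll, pitch, yaw] about the fixed x, y, z axes, in that order (R = Rz(yaw) Ry(pitch) Rx(roll)).
In Python, from station import ctrl gives the robot as it stands. Calls block until the motion is done:
- ctrl.movep(position, orientation): joint-space move of the TCP to a pose.
- ctrl.move_linear(position, attitude=None, velocity=0.15, f_stop=None): straight line of the TCP; attitude=None keeps the orientation; velocity is the mean speed in m/s. With f_stop (N) it stops when the force on the tool has changed by that much, and returns True; else False.
- ctrl.move_joints(angles): joint-space move.
- ctrl.gripper_to(opening, strength=None): finger opening in m; strength is the grip in N (None keeps the last); returns when the fingers have stopped.
- ctrl.sleep(seconds).
- ctrl.inverse_kinematics(position, orientation): joint angles nearest the present ones, or None.
- ctrl.camera(name): name is "scene" or "top"; returns the picture (420x560x3 uint8, red, green, blue); there is no depth.
- ctrl.camera_model(name): a dict with "mtx" (3x3 intrinsics, pixels), "R" (3x3) and "t" (3): a world point X has camera coordinates R X + t. Camera axes: x right, y down, z forward; pixel columns grow to the right and rows downward; lengths in m; the calibration is good to about 2 mm. A picture is of the moment at which its call begins. camera_model takes no time and is no camera call.
A pose or a line that the arm cannot do raises ctrl.Unreachable and nothing moves.
- ctrl.close_job(): hands the job in, once; it reports no verdict.
Readings, each from a call of its own:
- ctrl.get_time_s(): time.
- ctrl.get_joints(): joint angles.
- ctrl.get_dq(): joint speeds.
- ctrl.get_effort(): joint torques, N m.
- ctrl.get_ee_pos(): TCP position.
- ctrl.get_eef_rot(): TCP orientation.
- ctrl.get_force(): force on the tool from outside, world axes, zero at the start.
- ctrl.get_torque(): the same for the moment, N m.
- ctrl.get_width(): finger opening in m.
Only numpy, scipy, OpenCV 4.12 (cv2) and the standard library are available. Lean on these libraries where they do the work, as an engineer would, in place of code of your own. Each camera call takes 0.05 s, during which the arm holds its last target. There are 200 camera calls.

TASK

Before the prep goes to the cooler, put each of the four lids on its own container: the lid whose colour and shape match the container's rim, right way up and fully seated, square to the container where it has corners. Set the lids down rather than letting them drop, leave the containers where they stand, and do not push or knock over the shaker and the spice jar.

Things in the scene. Friction and masses are not known exactly. Their poses are not given: they have to be found in the camera images.
- lid_red_grip (a point): large round red lid, plate 114 mm across, 4 mm thick, 0.12 kg, lying upright on the table on its white plug (76 mm across, 8 mm deep). On its top centre a black round grip, 22 mm in diameter, 40 mm tall. Point: in the grip on the centre line, 34 mm above the plug's underside, 22 mm above the plate's top, 18 mm below the grip's top; z up. Any yaw serves.
- pan_red_mouth (a point): open large round steel container with a red rim, 104 mm across over its rim, 50 mm tall, 0.8 kg, loose, with tomatoes low inside. Mouth 92 mm across. Point: centre of the mouth at rim height, 50 mm above the table; z up. With the lid home, the lid's point is 26 mm above this one.
- lid_yellow_grip (a point): small round yellow lid, plate 90 mm across, 4 mm thick, 0.12 kg, lying upright on the table on its white plug (52 mm across, 8 mm deep). On its top centre a black round grip, 22 mm in diameter, 40 mm tall. Point: in the grip on the centre line, 34 mm above the plug's underside, 22 mm above the plate's top, 18 mm below the grip's top; z up. Any yaw serves.
- pan_yellow_mouth (a point): open small round steel container with a yellow rim, 80 mm across over its rim, 50 mm tall, 0.8 kg, loose, with small potatoes low inside. Mouth 68 mm across. Point: centre of the mouth at rim height, 50 mm above the table; z up. With the lid home, the lid's point is 26 mm above this one.
- lid_green_grip (a point): square green lid, plate 104 mm along its x by 104 mm along its y, 4 mm thick, 0.12 kg, lying upright on the table on its white plug (68 x 68 mm, 8 mm deep). On its top centre a black bar grip, 44 mm along x, 18 mm along y (pinch across y), 40 mm tall. Point: in the grip on the centre line, 34 mm above the plug's underside, 22 mm above the plate's top, 18 mm below the grip's top; z up. Fits in any of four quarter turns.
- pan_green_mouth (a point): open square steel container with a green rim, 96 x 96 mm over its rim, 50 mm tall, 0.8 kg, loose, with limes low inside. Mouth 84 mm along x by 84 mm along y. Point: centre of the mouth at rim height, 50 mm above the table; x and y along its sides, z up. With the lid home, the lid's point is 26 mm above this one.
- lid_blue_grip (a point): oblong blue lid, plate 132 mm along its x by 96 mm along its y, 4 mm thick, 0.12 kg, lying upright on the table on its white plug (96 x 60 mm, 8 mm deep). On its top centre a black bar grip, 44 mm along x, 18 mm along y (pinch across y), 40 mm tall. Point: in the grip on the centre line, 34 mm above the plug's underside, 22 mm above the plate's top, 18 mm below the grip's top; z up. Fits two ways, half a turn apart, its x along the container's x.
- pan_blue_mouth (a point): open oblong steel container with a blue rim, 124 x 88 mm over its rim, 50 mm tall, 0.8 kg, loose, with plums low inside. Mouth 112 mm along x by 76 mm along y. Point: centre of the mouth at rim height, 50 mm above the table; x and y along its sides, z up. With the lid home, the lid's point is 26 mm above this one.
- shaker_mid (a point): steel shaker, 62 mm in diameter, 100 mm tall, standing among the containers, to be left alone. The point is its centre, half-way up.
- jar_mid (a point): amber glass spice jar with a black cap, 60 mm in diameter, 100 mm tall, standing among the containers, to be left alone. The point is its centre, half-way up.

How it is judged:
By the outcome, as a careful person would: the job done as asked, in the order asked, and still so for the second after the job is handed in, with the robot touching nothing.
It also fails if it takes over 115 s, if anything falls off the work surface, if the arm or the gripper's body presses on something with over 40 N, if the wrist force passes 120 N, or if a joint passes its speed limit or range.

## Working session

There is one attempt and no reset: what is moved stays moved. The work goes in short steps, each a Python script; the robot and the scene stay as the last script left them, time stands still between calls to the robot, and variables do not carry over. Pictures are saved under pics/ and viewed, about 12 in all and at most 16, crops included, and the job is handed in when it is done.

```bash
mkdir -p pics; ls
python3 - <<'E'
from station import ctrl
import cv2
for n in("top","scene"):
    im=ctrl.camera(n); cv2.imwrite(f"pics/{n}0.png",im[:,:,::-1])
    m=ctrl.camera_model(n); print(n,m)
print(ctrl.get_time_s(),ctrl.get_eef_rot())
E
```

```text
pics
top {'mtx': array([[460.26817814,   0.        , 282.551828  ],
       [  0.        , 460.26817814, 209.80062976],
       [  0.        ,   0.        ,   1.        ]]), 'R': array([[-0.01553715, -0.99987773,  0.00176881],
       [-0.97368228,  0.01472776, -0.22743333],
       [ 0.22737947, -0.00525592, -0.97379205]]), 't': array([0.00392721, 0.54168291, 1.22054494])}
scene {'mtx': array([[481.90461238,   0.        , 273.64893101],
       [  0.        , 481.90461238, 209.36935953],
       [  0.        ,   0.        ,   1.        ]]), 'R': array([[ 4.74319798e-01,  8.80352555e-01, -3.29013336e-04],
       [ 5.60188489e-01, -3.02108809e-01, -7.71310006e-01],
       [-6.79124132e-01,  3.65663296e-01, -6.36459556e-01]]), 't': array([-0.27088565, -0.21999784,  1.53185372])}
0.1 [-1.79944537e+02 -6.31735555e-03  1.57953180e+02]
```

View pics/top0.png

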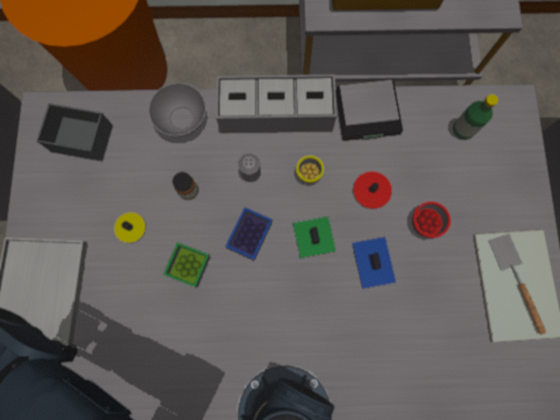

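View pics/scene0.png

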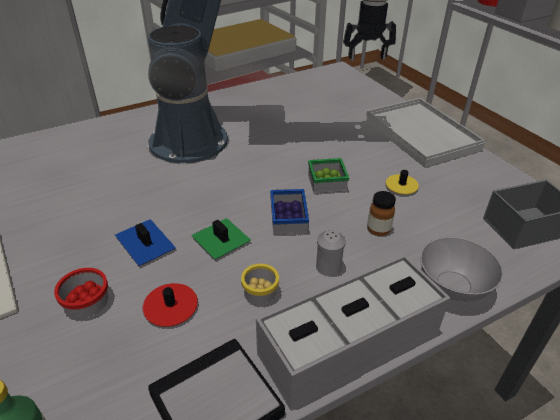

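The top view shows the lids at yellow (130,227), green (314,237), blue (375,262) and red (373,190). The containers are at yellow (310,169), red (431,220), blue (249,233) and green (187,265), with the shaker at (250,164) and the jar at (184,184). I'll measure with colour masks in both views.

```bash
cat > h.py <<'E'
import cv2, numpy as np
from station import ctrl
HUE={'red':[(0,6),(174,180)],'yellow':[(22,34)],'green':[(50,75)],'blue':[(105,122)]}
def cast(px,cam,z):
    m=ctrl.camera_model(cam); K,R,t=m['mtx'],m['R'],m['t']
    c=-R.T@t; d=np.c_[px,np.ones(len(px))]@np.linalg.inv(K).T@R
    return (c+d*((z-c[2])/d[:,2])[:,None])[:,:2]
def proj(X,cam):
    m=ctrl.camera_model(cam); p=m['mtx']@(m['R']@X+m['t']); return p[:2]/p[2]
def mask(im,col):
    hsv=cv2.cvtColor(im,cv2.COLOR_RGB2HSV); k=np.zeros(im.shape[:2],np.uint8)
    for a,b in HUE[col]: k|=cv2.inRange(hsv,(a,130,50),(b,255,255))
    return k
def blobs(im,cam,col,z,amin=150):
    """hulls of coloured blobs on the worktop cast to plane z: (centre, sides, yaw of long side, circle r)"""
    k=cv2.morphologyEx(mask(im,col),cv2.MORPH_CLOSE,np.ones((3,3),np.uint8)); out=[]
    for c in cv2.findContours(k,cv2.RETR_EXTERNAL,cv2.CHAIN_APPROX_NONE)[0]:
        if len(c)<25: continue
        h=cv2.convexHull(c)
        if cv2.contourArea(h)<amin: continue
        w=cast(h[:,0].astype(float),cam,z)
        if not(.2<w[:,0].mean()<.9 and abs(w[:,1].mean())<.6): continue
        w32=(w*1000).astype(np.float32)
        (cx,cy),(a,b),th=cv2.minAreaRect(w32)
        if a<b: a,b,th=b,a,th+90
        M=cv2.moments(w32.reshape(-1,1,2)); 
        out.append(dict(px=h[:,0].mean(0).round(),cen=np.round([M['m10']/M['m00'],M['m01']/M['m00']],1),
          rect=np.round([cx,cy,a,b,(th+90)%180-90],1),d=round(2*(abs(M['m00'])/np.pi)**.5,1)))
    return out
E
python3 - <<'E'
from h import *
for cam in('top','scene'):
    im=ctrl.camera(cam)
    for col in HUE:
        for z in(.012,.05):
            for b in blobs(im,cam,col,z): print(cam,col,z,b['px'],b['cen'],b['rect'],b['d'])
E
```

```text
top red 0.012 [433. 220.] [ 519.1 -433.8] [ 518.7 -434.1  107.9  103.3   89.1] 106.5
top red 0.012 [371. 191.] [ 610.5 -268. ] [ 611.1 -267.8  110.2  109.9  -47.9] 110.9
top red 0.05 [433. 220.] [ 511.2 -421. ] [ 510.8 -421.3  104.8  100.3   89.1] 103.4
top red 0.05 [371. 191.] [ 599.9 -260.1] [ 600.6 -259.9  107.   106.7  -47.9] 107.6
top yellow 0.012 [128. 228.] [509.1 436.3] [508.4 437.2  86.   85.8 -87. ] 86.6
top yellow 0.012 [310. 169.] [677.2 -86.6] [676.6 -86.4  80.7  80.2  -0.9] 81.6
top yellow 0.05 [128. 228.] [501.5 423.6] [500.9 424.5  83.5  83.3 -87. ] 84.0
top yellow 0.05 [310. 169.] [664.7 -84. ] [664.1 -83.8  78.4  77.9  -0.9] 79.2
top green 0.012 [186. 265.] [399.8 270. ] [399.8 270.1  97.3  93.4  68.5] 106.7
top green 0.012 [315. 237.] [473.3 -92.8] [473.2 -92.7 100.2  98.8 -79.7] 111.7
top green 0.05 [186. 265.] [395.4 262.1] [395.4 262.2  94.4  90.7  68.5] 103.6
top green 0.05 [315. 237.] [466.8 -90. ] [466.7 -89.9  97.3  95.9 -79.7] 108.4
top blue 0.012 [373. 261.] [ 398. -259.] [ 398.3 -259.2  127.9   93.4    9.6] 122.7
top blue 0.012 [253. 233.] [487.1  93.2] [
[... 840 characters left out ...]
9 392.8  86.7  80.4 -38.5] 83.7
scene green 0.012 [224. 242.] [478.4 -95.9] [478.5 -95.9 104.1 102.2  10.3] 115.7
scene green 0.012 [327. 173.] [362.5 288.7] [362.  288.7 111.7 100.9 -21.8] 117.6
scene green 0.05 [224. 242.] [ 517.4 -109.9] [ 517.5 -109.9   99.2   97.3   10.3] 110.2
scene green 0.05 [327. 173.] [407.  256.2] [406.6 256.3 106.3  96.1 -21.8] 111.9
scene blue 0.012 [143. 239.] [ 403.4 -261.6] [ 403.4 -261.4  132.2   94.7    9.7] 125.6
scene blue 0.012 [291. 206.] [450.  110.1] [450.  109.9 140.6  90.6 -25.3] 125.9
scene blue 0.05 [143. 239.] [ 446.  -267.7] [ 446.  -267.5  125.9   90.2    9.7] 119.5
scene blue 0.05 [291. 206.] [490.3  86.3] [490.4  86.  133.9  86.2 -25.3] 119.9
```

```bash
cat >> h.py <<'E'
LID={'red':(.612,-.269,60),'yellow':(.5105,.4355,100),'green':(.4747,-.0936,10.2),'blue':(.3995,-.260,9.6)}
PAN={'red':(.513,-.4225,60),'yellow':(.6665,-.085,100),'green':(.397,.262,68.3),'blue':(.4817,.090,-25.3)}
ZG,ZS,ZT=.018,.060,.20     # TCP heights: grasp, seated, travel
def pick(col):
    x,y,w=LID[col]
    ctrl.movep([x,y,ZT],[180,0,w]); ctrl.gripper_to(.05)
    ctrl.move_linear([x,y,.07],velocity=.25); hit=ctrl.move_linear([x,y,ZG],velocity=.08,f_stop=8)
    ctrl.gripper_to(.0,30); wd=ctrl.get_width(); F=ctrl.get_force()[2]
    ctrl.move_linear([x,y,ZT],velocity=.15)
    print(col,'pick hit',hit,'width',wd,ctrl.get_width(),'dFz',ctrl.get_force()[2]-F,'t',ctrl.get_time_s())
def place(col):
    x,y,w=PAN[col]
    ctrl.move_linear([x,y,ZT],[180,0,w],velocity=.2)
    ctrl.move_linear([x,y,ZS+.015],velocity=.15); ctrl.sleep(.2)
    hit=ctrl.move_linear([x,y,ZS-.003],velocity=.02,f_stop=3); z=ctrl.get_ee_pos()[2]
    F=ctrl.get_force(); ctrl.gripper_to(.045)
    ctrl.move_linear([x,y,ZT],velocity=.2)
    print(col,'place hit',hit,'z',z,'F',F,'t',ctrl.get_time_s())
E
python3 - <<'E'
from h import *
pick('red'); place('red')
for n in("top","scene"): cv2.imwrite(f"pics/{n}1.png",ctrl.camera(n)[:,:,::-1])
a=[cv2.resize(cv2.imread(f"pics/{n}1.png")[r:r+150,c:c+200],None,fx=2,fy=2) for n,r,c in(('top',140,330),('scene',220,20))]
cv2.imwrite('pics/c1.png',np.hstack(a))
E
```

```text
red pick hit False width 0.021142540452317275 0.021383983221223295 dFz -5.577102688870422 t 6.9083
red place hit True z 0.06092813265085901 F [-1.3326165   0.4556818   5.59838513] t 11.05
```

View pics/c1.png

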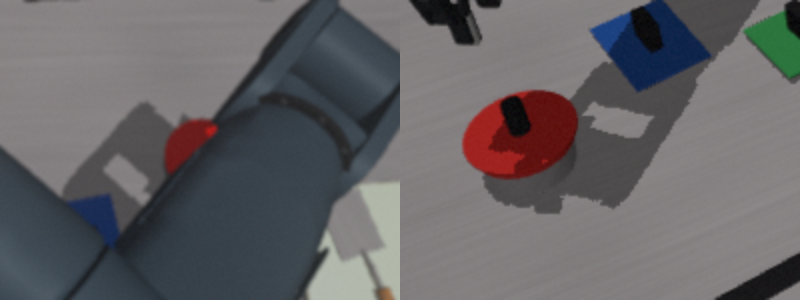

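The red lid has covered its container, but in the scene crop its plate around (520,135) looks tilted, and the grip leans. I'll clear the arm and look closer.

Run:
```python
from h import *
ctrl.movep([.5105,.4355,.25],[180,0,100])
for n in("top","scene"):
    im=ctrl.camera(n);cv2.imwrite(f"pics/{n}2.png",im[:,:,::-1])
    for b in blobs(im,n,'red',.052): print(n,b['px'],b['cen'],b['rect'],b['d'])
a=[cv2.resize(cv2.imread(f"pics/{n}2.png")[r:r+100,c:c+100],None,fx=4,fy=4,interpolation=cv2.INTER_CUBIC) for n,r,c in(('top',170,380),('scene',240,30))]
cv2.imwrite('pics/c2.png',np.hstack(a)); print(ctrl.get_time_s())
```

```text
top [433. 221.] [ 512.7 -422. ] [ 512.7 -421.7  112.3  110.2  -48.3] 112.0
scene [ 79. 287.] [ 517.1 -423.4] [ 516.6 -422.3  118.3  113.7   32.9] 116.2
14.2667
```

View pics/c2.png

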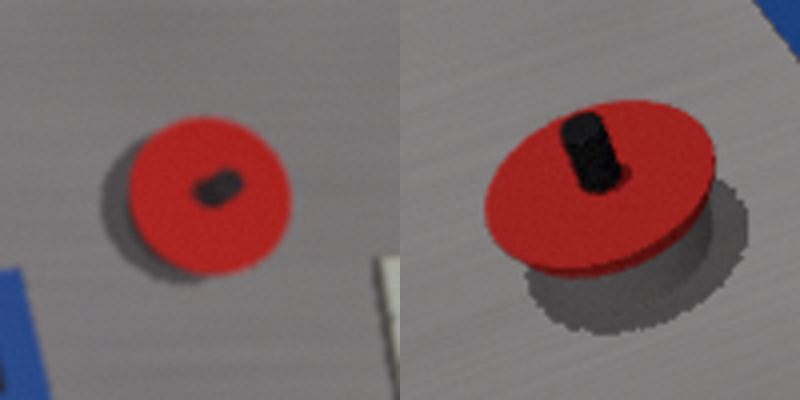

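Run:
```python
from h import *
a=np.linspace(0,2*np.pi,60)
for n in('top','scene'):
    im=cv2.cvtColor(cv2.imread(f'pics/{n}2.png'),cv2.COLOR_BGR2RGB)
    X=np.c_[.514+.057*np.cos(a),-.4225+.057*np.sin(a),0*a+.054]
    print(n,'exp',cv2.fitEllipse(np.array([proj(p,n) for p in X],np.float32)),proj(np.array([.514,-.4225,.054]),n),proj(np.array([.514,-.4225,.094]),n))
    k=cv2.morphologyEx(mask(im,'red'),cv2.MORPH_CLOSE,np.ones((3,3),np.uint8))
    for c in cv2.findContours(k,0,1)[0]:
        if cv2.contourArea(c)>150: print(cv2.fitEllipse(cv2.convexHull(c)))
```

```text
top exp ((432.221435546875, 218.1215057373047), (38.75737380981445, 41.91277313232422), 125.8381576538086) [432.20781651 217.92072931] [436.90448137 214.81928337]
((431.81475830078125, 218.64825439453125), (38.651527404785156, 41.10839080810547), 114.21548461914062)
scene exp ((79.78905487060547, 284.9280700683594), (38.437564849853516, 60.248008728027344), 69.05242919921875) [ 80.16802775 284.00217682] [ 75.07537272 270.61202132]
((79.97867584228516, 286.8380126953125), (41.15316390991211, 59.53675079345703), 69.0398178100586)
```

That was only perspective: the expected level ellipse (69.05°) matches the measured one (69.04°), and contact came at the seated height. The red lid is home, so I'll do the rest.

Run:
```python
from h import *
for c in('yellow','green','blue'): pick(c); place(c)
ctrl.movep([.206,.51,.231],[180,0,158])
for n in("top","scene"):
    im=ctrl.camera(n);cv2.imwrite(f"pics/{n}3.png",im[:,:,::-1])
    for col in HUE:
        for b in blobs(im,n,col,.052): print(n,col,b['px'],b['cen'],b['rect'],b['d'])
print(ctrl.get_time_s())
```

```text
yellow pick hit False width 0.021196401473376522 0.020935570827795204 dFz -4.946677323447007 t 18.0
yellow place hit True z 0.060890082928049566 F [-0.70767564  0.0867157   5.1842982 ] t 23.9417
green pick hit False width 0.01772032930388204 0.0175614556917787 dFz -6.4833800231290795 t 28.7083
green place hit True z 0.060303023607750014 F [-0.85539383 -0.46490877  4.57488107] t 33.7833
blue pick hit False width 0.017612428386926754 0.017393062854454813 dFz -6.799107266661475 t 39.1167
blue place hit True z 0.060318946662388094 F [-1.24812467 -0.69591091  4.18604298] t 44.175
top red [432. 219.] [ 512.7 -422. ] [ 512.7 -421.7  112.3  110.2  -48.3] 112.0
top yellow [308. 168.] [665.2 -83. ] [665.1 -82.4  87.5  86.3  -1.2] 87.8
top green [184. 266.] [395.4 260.2] [395.5 260.3 101.2  99.6  68.6] 112.5
top blue [248. 233.] [479.4  90.2] [479.5  90.4 129.3  92.4 -25.3] 122.5
scene red [ 79. 288.] [ 517.1 -423.4] [ 516.6 -422.3  118.3  113.7   32.9] 116.2
scene yellow [259. 278.] [670.6 -86.8] [671.4 -88.   95.5  86.9 -28.3] 92.0
scene green [328. 171.] [404.7 256. ] [404.3 256.1 114.1 102.4 -21.5] 120.1
scene blue [290. 207.] [487.7  86.3] [487.7  86.  143.3  94.5 -25.4] 129.1
46.1667
```

View pics/scene3.png

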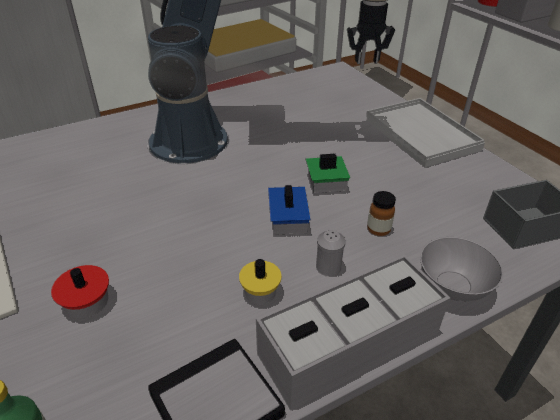

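View pics/top3.png

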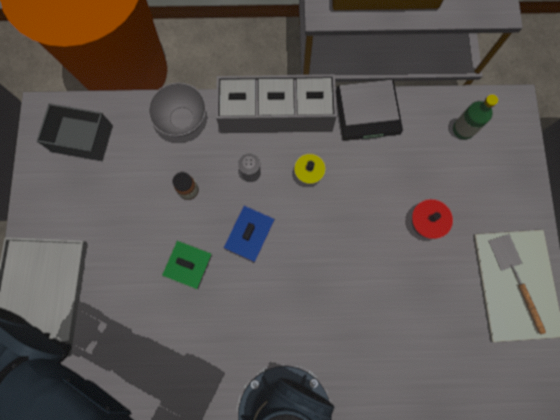

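All four lids sit level on their matching containers: red (432,219), yellow (309,169), green (187,265) and blue (249,233) in the top view. Yaws match the containers' to within about 0.3°, and the shaker (250,164) and jar (184,184) haven't moved. Handing in.

```bash
python3 -c "
from station import ctrl
ctrl.close_job()"
```

```text
the job is handed in; nothing more can be done
```

All four lids are on their matching containers, and I handed the job in at about 46 s.

- **Method:** I found the lids and containers with colour masks in both cameras. I picked each lid up by its grip, lowered it slowly until it touched the rim, and only then let go.
- **Seating:** Every lid stopped within 1 mm of its calculated seated height (60.3–60.9 mm against 60 mm). The final pictures show all four level.
- **Position and squareness:** In the top view, each lid is centred on its container to within about 2 mm. The green and blue lids are square to theirs within about 0.3°. No container shows a noticeable shift, and the shaker and jar look unmoved; I did not measure those two.
- **Disagreements:** The red lid first looked tilted. The ellipse angle expected for a level lid (69.05°) matched the measured one (69.04°), so it was perspective. The two cameras' positions differed by up to about 10 mm, mostly because the angled view also sees the rim and plate edges, so I went mainly by the top view.

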